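Slide the crumb tray home and start the toast

TASK

The toaster is loaded with two slices of bread, but its crumb tray was left sticking out after emptying. With the fingertips, push the tray in by its finger pull until it is fully home, and only then push the toaster's lever all the way down so that it catches and the bread stays down. Only push: do not shove, tip or lift the toaster, do not touch the bread, leave the things around it where they are, and finish with the hand clear.

Things in the scene. Friction and masses are not known exactly. Their poses are not given: they have to be found in the camera images.
- toaster: Grey-blue two-slot toaster, loose on rubber runners, 1.5 to 2.3 kg (slides at 7 N or more from the side), 179 mm high. Its z is up; the origin is on the worktop but NOT under the casing, which spans x -201 to -36 and y -124 to +148 mm. The crumb tray comes out of the long side that looks along -x; the lever is on the narrow end that looks along -y, over a small unused dial (x -86, z 52 mm).
- crumb_tray (a joint): How far the crumb tray is out, in m: 0 is fully home (front plate against the casing), 0.11 the most; starts at 0.045 to 0.085. It slides level along the toaster's x axis (pushing in moves it along +x), against about 1.5 N of friction plus 4 N per m/s, has no catch and stays where it is left.
- tray_pull (a point): Middle of the outer face, to push on, of the tray's bare-steel finger pull: a rounded bar 74 mm wide (toaster y), 13 to 24 mm above the worktop, 14 mm out from the tray's steel front plate (164 mm wide, 8 to 28 mm up). Moves with the tray; with the tray home it is at toaster (-221, 12, 18.5) mm. The casing rises to 179 mm right behind it: lean the hand back, away from the toaster.
- toaster_lever (a joint): How far the lever is pushed down, in m: 0 is up, 0.065 the bottom stop; vertical travel. A spring holds it up, resists with up to about 7 N and brings it back if let go early; in the last 10 mm it goes over centre, pulls the lever to the stop and holds it there. The bread rides on it and sinks into the slots.
- lever_top (a point): Middle of the upper face of the lever's black grip; moves with it. The grip is 40 mm wide (toaster x), 13 mm high and stands 24 mm out of the casing's end (toaster y -124 to -148, this point at -139 mm). Its upper face is 148 mm above the worktop when up, 83 mm when down; the casing rises right behind it to 179 mm: lean the hand back, away from the toaster.
- bread: The two slices of bread in the slots, 104 mm long (toaster y), 13 mm thick, standing about 45 mm above the casing's top while the lever is up; origin midway between them, near the level of the casing's top. Not to be touched.
- jam_jar: Glass jam jar with a green lid, 73 mm across, 84 mm high, bystander; origin under its centre.
- honey_jar: Honey jar with a dark lid, 70 by 75 mm, 112 mm high, bystander; origin under its centre.
- teaspoon: Metal teaspoon lying on the worktop, 132 mm long, bystander.

How it is judged:
On the way, in this order (a step that is already met when the one before it is completed fails the run):
1. the crumb tray is pushed fully home while the lever is still up (value of joint crumb_tray below 0.003 m and value of joint toaster_lever below 0.02 m), for 0.2 s.
2. the lever is pushed down until it catches (value of joint toaster_lever above 0.06 m), for 0.2 s.
At the end, for the whole second after the job is handed in: The crumb tray is home (within 3 mm), the lever is held at the bottom of its travel (within 5 mm), the toaster stands level and at rest within 20 mm of where it stood, and jam jar, honey jar and teaspoon are within 20 mm of their places (value of joint crumb_tray below 0.003 m and value of joint toaster_lever above 0.06 m and distance of each of toaster, jam_jar, honey_jar, teaspoon from where it was at the start of the episode below 0.02 m and angle between toaster's own z axis and vertical below 0.05 rad and linear speed of toaster below 0.01 m/s); the robot touches nothing.
It fails at once if the lever is pushed down while the tray is still out (value of joint toaster_lever above 0.03 m and value of joint crumb_tray above 0.006 m).
It fails at once if the toaster is lifted, tipped or shoved more than 20 mm (height (world z) of toaster above 0.015 m or angle between toaster's own z axis and vertical above 0.15 rad or distance of toaster from where it was at the start of the episode above 0.02 m).
It fails at once if the bread is touched (contact force between any of the arm, the fingers and bread above 1.5 N).
It fails at once if a bystander (jam jar, honey jar, teaspoon) is moved more than 20 mm (distance of any of jam_jar, honey_jar, teaspoon from where it was at the start of the episode above 0.02 m).
It also fails if it takes over 51 s, if anything falls off the work surface, if the arm or the gripper's body presses on something with over 40 N, if the wrist force passes 120 N, or if a joint passes its speed limit or range.

ROBOT

A 7-joint arm with a two-finger parallel gripper is mounted at the origin on a cart in front of the work surface, level with it; the furniture and walls round the work are solid. World frame = base frame: x ahead of the robot, y to its left, z up, the work surface at z = 0. Lengths are in m, angles in rad, forces in N, time in s.
With the tool pointing down it reaches from about 0.4 to 0.875 m from the base axis. Payload 19.3 kg.
Tool frame: the origin (TCP) lies midway between the tips of the shut fingers; the grasp point (between the pads) lies bot.grip_point_offset behind it (bot.grip_point_offset is the distance from the TCP to the grasp point, in m); z points along the fingers, y is the direction in which the jaws open and shut (so a half turn about z gives the same grasp; the last joint's range is limited). The gripper opens to 85 mm and grips with 20 to 120 N. Pads are 22 mm wide; open, the fingers measure 114 mm over their backs; the gripper's body (76 mm by 85 mm) begins 54 mm behind the grasp point. The pads swing forward as they close: fully open they stand 13 mm farther back than shut.
Start: joints at [1.042, 0.521, -0.036, 1.599, 0.021, 1.021, -0.113], TCP at [0.277, -0.56, 0.231] pointing down, gripper open.
Joint ranges: [-2.91, 2.91], [-0.3, 2.13], [-1.5, 1.42], [0.17, 2.43], [-1.26, 4.41], [0.16, 1.93], [-2.52, 2.52]. Speed limits (rad/s): [1.89, 1.89, 2.39, 2.39, 3.01, 3.01, 3.01].

INTERFACE

Orientations are given as [roll, pitch, yaw] about the fixed x, y, z axes, in that order (R = Rz(yaw) Ry(pitch) Rx(roll)).
In Python, from workcell import bot gives the robot as it stands.
- The arm moves only by the tool servo_tool, never from a script. Its argument "rows" is a list that holds one entry, the list of rows, each a list of 6 numbers: the shift along the tool's x, y, z in cm, then the turn, a rotation vector about the tool's x, y, z in degrees. A call has 1 to 5 rows; each row shifts and turns the commanded pose from where the row before left it, along the tool's axes as they then stand; what a row does not reach is not made up. A row lasts 1/8 s, in which the tool goes at most 62.5 mm and 10.7 degrees, less where a joint would pass 70% of its speed; a pose out of reach is approached as far as the arm can. A call is refused whole if a number of a shift passes 6.25 or a number of a turn 10.7, either way. A call with a gripper value outside its range is refused whole. "grip" is the opening, from -1 (shut) to 1 (fully open), so that 0 is half open, set as the call begins (left out, the last holds). The fingers move at their own pace and stop on an object; "squeeze" is the grip in N (left out, the last holds). Time passes only in rows, so rows that do not move let the fingers close. It gives the time, the measured TCP pose, the force and the opening at its end, in the units of the state.
- bot.observe(): the state, without advancing time (a new reading comes with each control period).
- bot.grab_frame(name): name is "scene" or "top" or "wrist"; returns a dict with "image" (420x560x3 uint8, red, green, blue), "K" (3x3 intrinsics, pixels), "R" (3x3) and "t" (3): a world point X has camera coordinates R X + t; the wrist camera has in their place "mount" (4x4, takes a point from camera to tool coordinates, whose origin is the TCP and whose axes are the flange's). Camera axes: x right, y down, z forward; pixel columns grow to the right and rows downward; lengths in m; the calibration is good to about 2 mm. The wrist camera is an equidistant fisheye: a pixel r from the principal point sees the ray r / f radians off the axis. A picture is of the moment at which its call begins: read the wrist's pose just before it. There is no depth.
- bot.job_done(): hands the job in, once; it reports no verdict.
The state is a dict: "clock": time; "qpos": joint angles; "qd": joint speeds; "joint_efforts": joint torques, N m; "position": TCP position; "tool_rot": TCP orientation; "force": force on the tool from outside, world axes, zero at the start; "moment": the same for the moment, N m; "grip_width": finger opening in m.
Only numpy, scipy, OpenCV 4.12 (cv2) and the standard library are available. Lean on these libraries where they do the work, as an engineer would, in place of code of your own. Each camera call takes 0.05 s, during which the arm holds its last target.

## Working session

There is one attempt and no reset: what is moved stays moved. The work goes in short steps, Python scripts to look and compute and a tool call to move; the robot and the scene stay as the last step left them, time stands still between calls to the robot, and variables do not carry over. Pictures are saved under pics/ and viewed, and the job is handed in when it is done.

Besides the shell and the picture viewer there is one more tool, called after "Call:" by a JSON object that holds its "name" and its "arguments". servo_tool: Moves the arm, as the interface text tells. Its arguments: {"type":"object","properties":{"rows":{"type":"array"},"grip":{"type":"number"},"squeeze":{"type":"number"}},"required":["rows"]}

```bash
ls; mkdir -p pics; python3 - <<'E'
from workcell import bot
import cv2
print(bot.observe()); print(bot.grip_point_offset)
for n in ("scene","top","wrist"):
    f=bot.grab_frame(n); cv2.imwrite(f"pics/{n}0.png",f["image"][:,:,::-1])
    print(n,{k:v for k,v in f.items() if k!="image"})
E
```

```text
pics
{'clock': 0.0, 'qpos': array([ 1.04182047,  0.52201668, -0.03632589,  1.59997421,  0.02122714,
        1.02110257, -0.11279151]), 'qd': array([-1.82656959e-03,  2.61304232e-04,  9.57713245e-04, -1.04383252e-04,
        9.29037974e-07,  1.81255205e-04, -1.35527296e-03]), 'joint_efforts': array([-6.61135273e-04, -9.27109623e+01,  1.97978385e+00, -3.69937062e+01,
        1.78066618e-02,  7.94819643e-03, -4.58139971e-05]), 'position': array([ 0.27659931, -0.56010247,  0.2307362 ]), 'tool_rot': array([-3.14048228e+00,  1.02770665e-04,  4.58786705e-01]), 'force': array([ 0.07165266, -0.22595857, -0.41825303]), 'moment': array([-0.06470406, -0.02346973,  0.01737518]), 'grip_width': 0.08569142417914714}
0.0187
scene {'K': array([[482.53608946,   0.        , 279.39044673],
       [  0.        , 482.53608946, 210.38927719],
       [  0.        ,   0.        ,   1.        ]]), 'R': array([[-0.82463792, -0.56554949,  0.01122805],
       [-0.38326561,  0.54402759, -0.74641909],
       [ 0.41602857, -0.61982882, -0.66538145]]), 't': array([0.47989964, 0.35472523, 0.94149549])}
top {'K': array
[... 171 characters left out ...]
309, -0.99951375, -0.01513252],
       [-0.98304785, -0.02406209, -0.18176342],
       [ 0.18131092,  0.01983142, -0.98322585]]), 't': array([-0.00136137,  0.59886918,  1.05644416])}
wrist {'K': array([[325.1922621 ,   0.        , 275.00718806],
       [  0.        , 325.1922621 , 206.78322381],
       [  0.        ,   0.        ,   1.        ]]), 'mount': array([[-3.42771912e-04, -9.52083237e-01, -3.05838834e-01,
         7.96656658e-02],
       [ 9.99999732e-01, -1.28613571e-04, -7.20382667e-04,
        -1.72423503e-04],
       [ 6.46529236e-04, -3.05838999e-01,  9.52083026e-01,
        -1.42137664e-01],
       [ 0.00000000e+00,  0.00000000e+00,  0.00000000e+00,
         1.00000000e+00]])}
```

View pics/scene0.png

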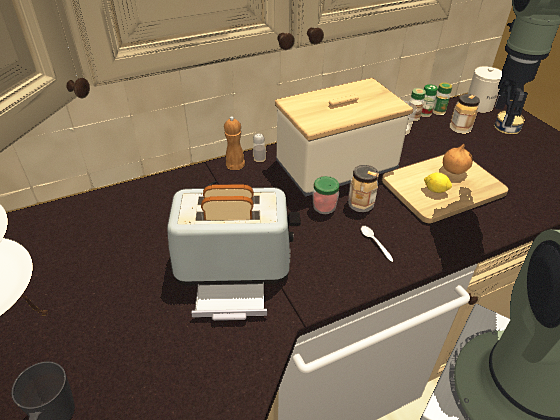

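View pics/top0.png

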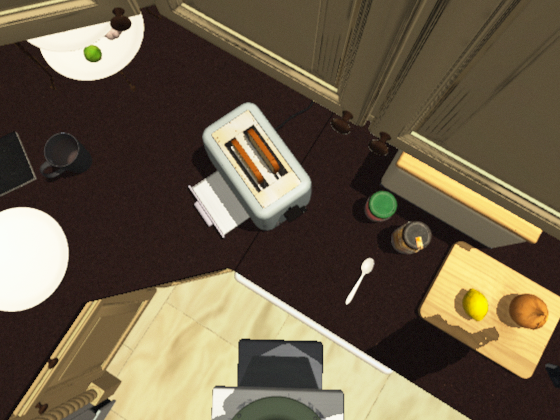

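View pics/wrist0.png

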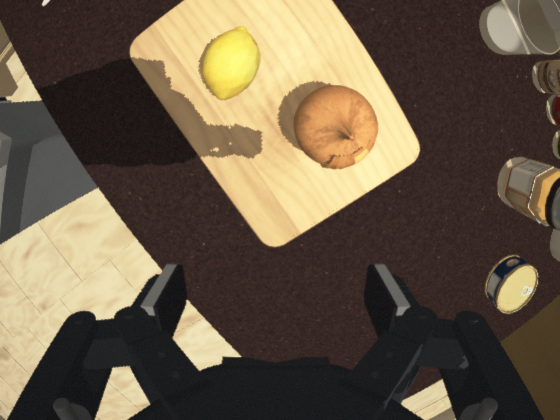

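The scene view shows the toaster at about (230,235) with its tray at (230,305) and its lever at (295,220). In the top view the toaster is at (255,165), the tray pull at about (208,215) and the lever at (292,212). I'll enlarge both.

```bash
python3 - <<'E'
import cv2
a=cv2.imread("pics/top0.png")[90:250,180:330]; cv2.imwrite("pics/topc.png",cv2.resize(a,None,fx=3.7,fy=3.7,interpolation=2))
a=cv2.imread("pics/scene0.png")[170:330,155:315]; cv2.imwrite("pics/scenec.png",cv2.resize(a,None,fx=3.7,fy=3.7,interpolation=2))
E
```

```text
(no output)
```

View pics/topc.png

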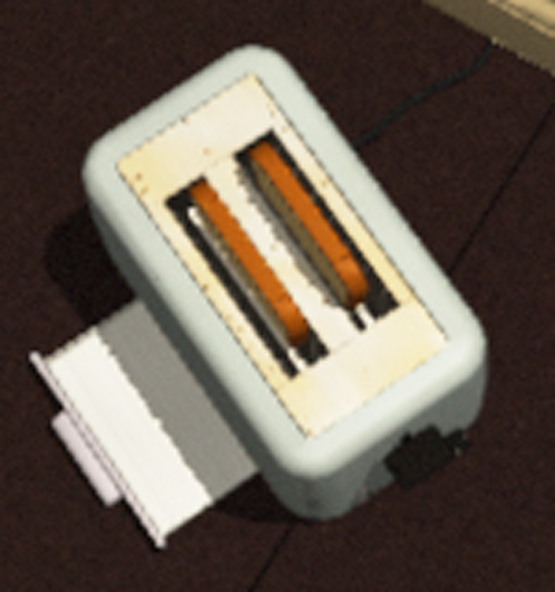

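View pics/scenec.png

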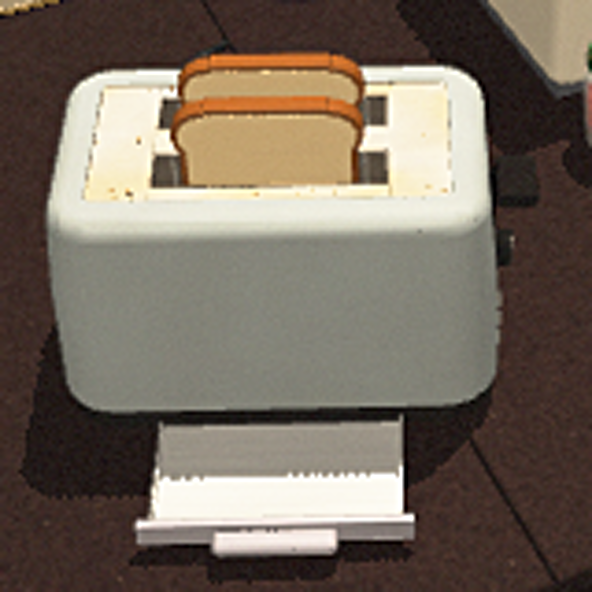

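```bash
cat > h.py <<'E'
import numpy as np
from workcell import bot
def T(p,P):
    c,s=np.cos(p[2]),np.sin(p[2]); P=np.atleast_2d(P)
    return np.c_[p[0]+c*P[:,0]-s*P[:,1],p[1]+s*P[:,0]+c*P[:,1],P[:,2]]
def proj(f,X):
    Y=X@f["R"].T+f["t"]; q=Y@f["K"].T; return q[:,:2]/q[:,2:]
E
cat > fit.py <<'E'
from h import *
from scipy.optimize import least_squares
import cv2
fr={n:bot.grab_frame(n) for n in("scene","top")}
k=3.7
obs=[("top",(35,357),(-207,94,28),1),("top",(163,543),(-207,-70,28),1),("top",(55,420),(-221,49,22),1),("top",(108,503),(-221,-25,22),1),
("scene",(137,520),(-207,94,28),1),("scene",(414,515),(-207,-70,28),1),("scene",(213,547),(-221,49,16),1),("scene",(337,545),(-221,-25,16),1)]
off={"top":(180,90),"scene":(155,170)}
# lever grip centre in two views (unknown x -> p[4])
lev=[("top",(428,450)),("scene",(518,175))]
# casing silhouettes: extreme edges at mid-heights via four vertical side faces
def res(p):
    r=[]
    for n,px,P,t in obs:
        P=np.array(P)/1e3; P[0]-=p[3]
        r+=list(proj(fr[n],T(p,P))[0]-(np.array(px)/k+off[n]))
    for n,px in lev:
        r+=list(proj(fr[n],T(p,[p[4],-.139,.146]))[0]-(np.array(px)/k+off[n]))
    return np.array(r)
best=min((least_squares(res,[.6,.1,y,.06,-.1],loss="soft_l1") for y in np.arange(-3,3,.7)),key=lambda s:s.cost)
p=best.x; print(p,best.cost); print(res(p).round(1).reshape(-1,2))
np.save("p.npy",p)
for n in fr:
    im=fr[n]["image"][:,:,::-1].copy()
    o=off[n]; im=cv2.resize(im[o[1]:o[1]+160,o[0]:o[0]+160],None,fx=k,fy=k)
    def line(P,c):
        q=(proj(fr[n],T(p,np.array(P)/1e3))-o)*k
        cv2.polylines(im,[q.astype(int)],True,c,1)
    for z in(0,40,90,140,179): line([(-201,-124,z),(-36,-124,z),(-36,148,z),(-201,148,z)],(0,0,255))
    d=p[3]*1e3; line([(-207-d,94,28),(-207-d,-70,28),(-207-d,-70,8),(-207-d,94,8)],(255,0,0))
    line([(-221-d,49,24),(-221-d,-25,24),(-221-d,-25,13),(-221-d,49,13)],(0,255,0))
    l=p[4]*1e3; line([(l-20,-124,148),(l+20,-124,148),(l+20,-148,148),(l-20,-148,148)],(0,255,255))
    cv2.imwrite(f"pics/{n}_fit.png",im)
print("pull",T(p,[-.221-p[3],.012,.0185]),"home",T(p,[-.221,.012,.0185]),"lever",T(p,[p[4],-.139,.148]))
E
python3 fit.py
```

```text
[ 0.66851084  0.05849703 -0.92185497 -0.04756966  0.00707468] 5.0040353486819455
[[-0.3 -1.1]
 [ 0.9  0. ]
 [-0.1 -0.7]
 [ 1.6 -0. ]
 [-0.8  0.7]
 [ 0.3 -0.4]
 [-0.3  1.4]
 [ 0.5  0.8]
 [-0.   1.4]
 [ 0.1 -1. ]]
pull [[0.57326007 0.20392527 0.0185    ]] home [[0.54451166 0.24182516 0.0185    ]] lever [[ 0.56204174 -0.03114326  0.148     ]]
```

```bash
python3 - <<'E'
s=open("fit.py").read()
s=s.replace("# casing sil","""tang=[("top",(320,105),(450,290)),("top",(110,130),(220,55)),("top",(110,250),(240,435)),("scene",(100,411),(450,405)),("scene",(53,300),(47,225)),("scene",(495,220),(499,320)),("scene",(150,72),(420,68))]
cent=np.array([-.1185,.012,.09])
HP=[]
for z,i in((8,12),(12,4),(20,0),(60,0),(120,0),(150,0),(160,2),(168,6),(174,11),(179,22)):
  for y in np.linspace(-124+30,148-30,7): HP+=[(-201+i,y,z),(-36-i,y,z)]
  for x in np.linspace(-201+30,-36-30,5): HP+=[(x,-124+i,z),(x,148-i,z)]
HP=np.array(HP)/1e3
# casing sil""").replace("    return np.array(r)","""    for n,a,b in tang:
        a,b=(np.array(v)/k+off[n] for v in(a,b)); nn=np.array([b[1]-a[1],a[0]-b[0]]); nn=nn/np.linalg.norm(nn)
        if nn@(proj(fr[n],T(p,cent))[0]-a)>0: nn=-nn
        r+=[((proj(fr[n],T(p,HP))-a)@nn).max(),0]
    return np.array(r)""").replace("print(res(p)","print(res(p)")
open("fit.py","w").write(s)
E
python3 fit.py
```

```text
[ 0.74186155 -0.04276227 -0.93231076  0.07755731 -0.1171565 ] 14.503831894005575
[[-0.1 -1.4]
 [ 0.6  0.1]
 [-0.1 -0.9]
 [ 1.4 -0. ]
 [-0.9  0.3]
 [ 0.2 -0.1]
 [-0.5  1.2]
 [ 0.3  0.9]
 [ 0.1  2.1]
 [ 0.8 -0.8]
 [ 4.3  0. ]
 [ 0.2  0. ]
 [ 0.4  0. ]
 [ 3.3  0. ]
 [ 3.   0. ]
 [ 1.6  0. ]
 [ 0.6  0. ]]
pull [[0.57356334 0.20413079 0.0185    ]] home [[0.61978595 0.14185232 0.0185    ]] lever [[ 0.56042172 -0.03152692  0.148     ]]
```

View pics/top_fit.png

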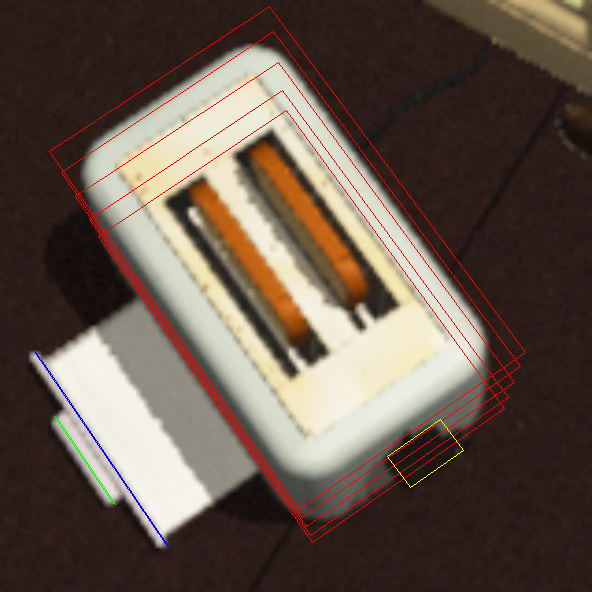

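View pics/scene_fit.png

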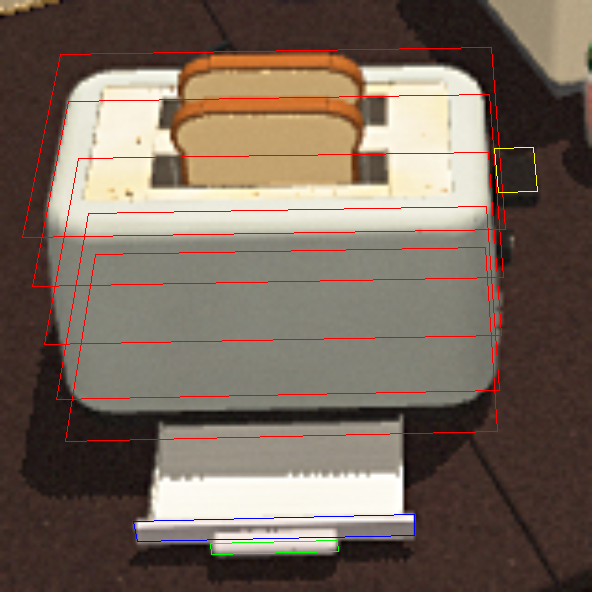

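```bash
cat >> h.py <<'E'
from scipy.spatial.transform import Rotation as Ro
yaw=-0.932; ux=np.array([np.cos(yaw),np.sin(yaw),0]); uy=np.array([-np.sin(yaw),np.cos(yaw),0]); kz=np.array([0,0,1.])
def Rt(u,th,s):  # lean back from u by th deg; s=-1 camera away, +1 camera toward
    th=np.radians(th); z=np.sin(th)*u-np.cos(th)*kz; x=s*(np.cos(th)*u+np.sin(th)*kz)
    return np.c_[x,np.cross(z,x),z]
def plan(pos,R,n):
    o=bot.observe(); p0=o["position"]; R0=Ro.from_euler("xyz",o["tool_rot"]).as_matrix()
    rv=Ro.from_matrix(R0.T@R).as_rotvec(); print("at",p0.round(4),"left cm",((R0.T@(np.array(pos)-p0))*100).round(2),"turn",np.degrees(rv).round(1))
    Rp,pp=R0,p0
    for i in range(1,n+1):
        Rn=R0@Ro.from_rotvec(rv*i/n).as_matrix(); pn=p0+(np.array(pos)-p0)*i/n
        w=np.degrees(Ro.from_matrix(Rp.T@Rn).as_rotvec()); d=Rp.T@(pn-pp)*100
        print(np.r_[d.round(2),w.round(1)].tolist()); Rp,pp=Rn,pn
E
python3 - <<'E'
from h import *
print([a for a in dir(bot) if a[0]!="_"])
p=np.load("p.npy")
print("corners",T(p,np.array([(-.201,-.124,0),(-.036,-.124,0),(-.201,.148,0),(-.036,.148,0)])).round(3))
plan([.42,-.22,.36],Rt(ux,0,-1),7)
E
```

```text
['IKError', 'grab_frame', 'grip_point_offset', 'job_done', 'observe']
corners [[ 0.522  0.045  0.   ]
 [ 0.621 -0.088  0.   ]
 [ 0.741  0.207  0.   ]
 [ 0.839  0.074  0.   ]]
at [ 0.2767 -0.5603  0.2312] left cm [ 27.92 -24.17 -12.88] turn [  -0.    -0.  -100.3]
[3.99, -3.45, -1.84, -0.0, -0.0, -14.3]
[4.72, -2.36, -1.84, -0.0, -0.0, -14.3]
[5.16, -1.12, -1.84, -0.0, -0.0, -14.3]
[5.27, 0.19, -1.84, -0.0, -0.0, -14.3]
[5.06, 1.49, -1.84, -0.0, -0.0, -14.3]
[4.53, 2.7, -1.84, -0.0, -0.0, -14.3]
[3.72, 3.74, -1.84, -0.0, -0.0, -14.3]
```

Call:
{"name": "servo_tool", "arguments": {"rows": [[[3,-2.5,-3,0,0,-9],[3.3,-2,-3,0,0,-9],[3.6,-1.4,-3,0,0,-9],[3.8,-0.9,-3,0,0,-9],[3.9,-0.3,-1,0,0,-9]]], "grip": -1}}

```text
clock: 0.98
position: [0.3557, -0.3814, 0.3631]
tool_rot: [3.139, 0.001, 1.249]
force: [1.3, 0.5, -0.1]
grip_width: 0.0004
```

```bash
python3 - <<'E'
from h import *
plan([.41,0,.36],Rt(ux,0,-1),10)
print(bot.observe()["qpos"].round(2))
E
```

```text
at [ 0.3557 -0.3814  0.3631] left cm [37.91 -6.9   0.25] turn [  0.1   0.1 -55. ]
[3.79, -0.69, 0.02, 0.0, 0.0, -5.5]
[3.84, -0.32, 0.03, 0.0, 0.0, -5.5]
[3.85, 0.05, 0.03, 0.0, 0.0, -5.5]
[3.83, 0.42, 0.03, 0.0, 0.0, -5.5]
[3.77, 0.78, 0.03, 0.0, 0.0, -5.5]
[3.68, 1.14, 0.03, 0.0, 0.0, -5.5]
[3.55, 1.49, 0.03, 0.0, 0.0, -5.5]
[3.4, 1.82, 0.03, 0.0, 0.0, -5.5]
[3.21, 2.14, 0.03, 0.0, 0.0, -5.5]
[2.99, 2.44, 0.03, 0.0, 0.0, -5.5]
[ 0.92  0.24 -0.27  1.68  0.07  1.23  0.32]
```

Call:
{"name": "servo_tool", "arguments": {"rows": [[[4.8,-0.8,0,0,0,-6],[4.8,-0.4,0,0,0,-6],[4.8,0,0,0,0,-6],[4.8,0.4,0,0,0,-6],[4.8,0.9,0,0,0,-6]]]}}

```text
clock: 1.6
position: [0.3841, -0.1409, 0.3615]
tool_rot: [3.141, 0.0, 1.771]
force: [0.4, 0.3, 0.4]
grip_width: 0.0003
```

```bash
python3 - <<'E'
from h import *
plan([.40,.22,.33],Rt(ux,0,-1),5)
print(bot.observe()["qpos"].round(2))
E
```

```text
at [ 0.3841 -0.1409  0.3615] left cm [35.05  8.74  3.13] turn [  0.    0.  -25.1]
[7.01, 1.75, 0.63, 0.0, 0.0, -5.0]
[6.83, 2.35, 0.63, 0.0, 0.0, -5.0]
[6.6, 2.94, 0.63, 0.0, 0.0, -5.0]
[6.31, 3.51, 0.63, 0.0, 0.0, -5.0]
[5.98, 4.05, 0.63, 0.0, 0.0, -5.0]
[ 0.7   0.05 -0.51  1.91  0.03  1.18  0.38]
```

Call:
{"name": "servo_tool", "arguments": {"rows": [[[4.9,1.2,0,0,0,-3.5],[4.8,1.5,0,0,0,-3.5],[4.7,1.8,0,0,0,-3.5],[4.6,2.1,0,0,0,-3.5],[4.5,2.4,0.5,0,0,-3.5]]]}}

```text
clock: 2.22
position: [0.3958, 0.1115, 0.3567]
tool_rot: [3.14, 0.001, 2.075]
force: [0.5, -0.5, -0.4]
grip_width: 0.0004
```

```bash
python3 - <<'E'
from h import *
pull=np.array([.5736,.2041,.0185])
plan(pull-ux*.09+[0,0,.12],Rt(ux,40,-1),10)
print(bot.observe()["qpos"].round(2))
E
```

```text
at [0.3958 0.1115 0.3567] left cm [ 8.46 18.8  21.83] turn [ -2.6 -39.9  -7.4]
[0.85, 1.88, 2.18, -0.3, -4.0, -0.7]
[0.97, 1.88, 2.13, -0.3, -4.0, -0.7]
[1.09, 1.89, 2.07, -0.3, -4.0, -0.7]
[1.21, 1.89, 1.99, -0.3, -4.0, -0.7]
[1.32, 1.9, 1.91, -0.3, -4.0, -0.7]
[1.43, 1.91, 1.83, -0.3, -4.0, -0.7]
[1.53, 1.92, 1.73, -0.3, -4.0, -0.7]
[1.62, 1.93, 1.63, -0.3, -4.0, -0.7]
[1.7, 1.95, 1.53, -0.3, -4.0, -0.7]
[1.78, 1.96, 1.41, -0.3, -4.0, -0.7]
[ 0.35  0.09 -0.81  1.91  0.07  1.18  0.02]
```

Call:
{"name": "servo_tool", "arguments": {"rows": [[[2.0,3,1,0,-5,-1],[2.0,3,1.5,0,-5,-1],[2,2.5,2,0,-5,-1],[1.5,2,2,-0.5,-5,-1],[1.3,1.9,2,-0.5,-5,-1]]]}}

```text
clock: 2.85
position: [0.4678, 0.2339, 0.259]
tool_rot: [-3.14, 0.439, 2.166]
force: [1.0, -2.5, 1.3]
grip_width: -0.0002
```

```bash
python3 - <<'E'
from h import *
pull=np.array([.5736,.2041,.0185])
plan(pull-ux*.09+[0,0,.1],Rt(ux,40,-1),5)
print(bot.observe()["qpos"].round(2))
E
```

```text
at [0.4678 0.2339 0.259 ] left cm [ 6.51  6.72 12.45] turn [ -1.5 -14.9  -2.1]
[1.3, 1.34, 2.49, -0.3, -3.0, -0.4]
[1.42, 1.34, 2.43, -0.3, -3.0, -0.4]
[1.53, 1.34, 2.36, -0.3, -3.0, -0.4]
[1.64, 1.34, 2.28, -0.3, -3.0, -0.4]
[1.75, 1.34, 2.2, -0.3, -3.0, -0.4]
[-0.25  0.46 -0.8   1.84  0.76  1.29 -0.77]
```

Call:
{"name": "servo_tool", "arguments": {"rows": [[[1.3,1.3,2.5,-0.3,-3,-0.4],[1.4,1.3,2.4,-0.3,-3,-0.4],[1.5,1.3,2.4,-0.3,-3,-0.4],[1.6,1.3,2.3,-0.3,-3,-0.4],[1.7,1.3,2.2,-0.3,-3,-0.4]]]}}

```text
clock: 3.48
position: [0.519, 0.2733, 0.1188]
tool_rot: [3.14, 0.7, 2.206]
force: [-0.3, 0.7, 0.9]
grip_width: 0.0002
```

```bash
python3 - <<'E'
from h import *
import cv2
pull=np.array([.5736,.2041,.0185])
print(bot.observe()["qpos"].round(2))
for n in ("scene","top","wrist"):
    f=bot.grab_frame(n); cv2.imwrite(f"pics/{n}1.png",f["image"][:,:,::-1])
plan(pull-ux*.04+[0,0,.013-.0185],Rt(ux,40,-1),5)
E
```

```text
[-0.53  0.8  -0.62  1.79  1.1   1.35 -1.08]
at [0.5178 0.2732 0.1184] left cm [ 3.03  0.39 11.21] turn [-0.1 -0.1 -0. ]
[0.61, 0.08, 2.24, -0.0, -0.0, -0.0]
[0.61, 0.08, 2.24, -0.0, -0.0, -0.0]
[0.61, 0.08, 2.24, -0.0, -0.0, -0.0]
[0.61, 0.07, 2.24, -0.0, -0.0, -0.0]
[0.61, 0.07, 2.24, -0.0, -0.0, -0.0]
```

View pics/scene1.png

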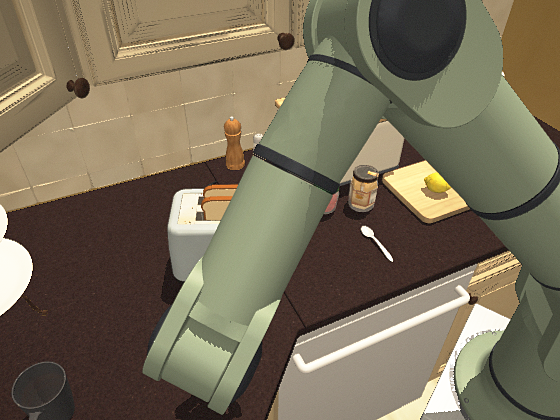

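View pics/wrist1.png

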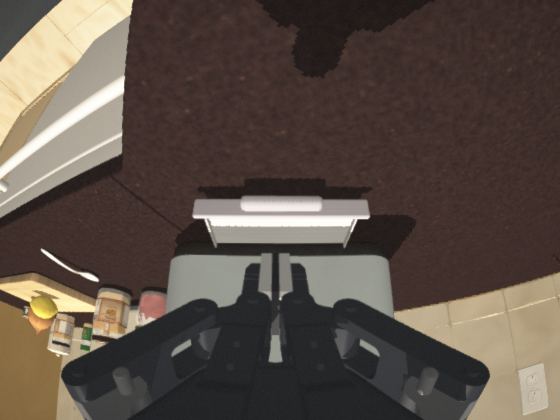

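```bash
cat >> h.py <<'E'
def wproj(f,X,o):
    R0=Ro.from_euler("xyz",o["tool_rot"]).as_matrix(); Xt=(np.atleast_2d(X)-o["position"])@R0
    M=f["mount"]; Xc=(Xt-M[:3,3])@M[:3,:3]; r=np.hypot(Xc[:,0],Xc[:,1]); th=np.arctan2(r,Xc[:,2])
    K=f["K"]; return np.c_[K[0,2]+K[0,0]*th*Xc[:,0]/r,K[1,2]+K[1,1]*th*Xc[:,1]/r]
E
python3 - <<'E'
from h import *
import cv2
o=bot.observe(); f=bot.grab_frame("wrist"); p=np.load("p.npy"); d=p[3]
im=f["image"][:,:,::-1].copy()
def line(P,c):
    q=wproj(f,T(p,np.array(P)/1e3),o); print(q.round(0).tolist()); cv2.polylines(im,[np.int32(q)],True,c,1)
d*=1e3
line([(-207-d,94,28),(-207-d,-70,28),(-207-d,-70,8),(-207-d,94,8)],(255,0,0))
line([(-221-d,49,24),(-221-d,-25,24),(-221-d,-25,13),(-221-d,49,13)],(0,255,0))
line([(-201,-124,20),(-201,148,20)],(0,0,255))
im=cv2.resize(im[160:300,140:420],None,fx=2.8,fy=2.8); cv2.imwrite("pics/w1.png",im)
E
```

```text
[[366.0, 217.0], [190.0, 217.0], [192.0, 199.0], [363.0, 200.0]]
[[320.0, 206.0], [236.0, 206.0], [237.0, 195.0], [319.0, 195.0]]
[[163.0, 247.0], [391.0, 247.0]]
```

View pics/w1.png

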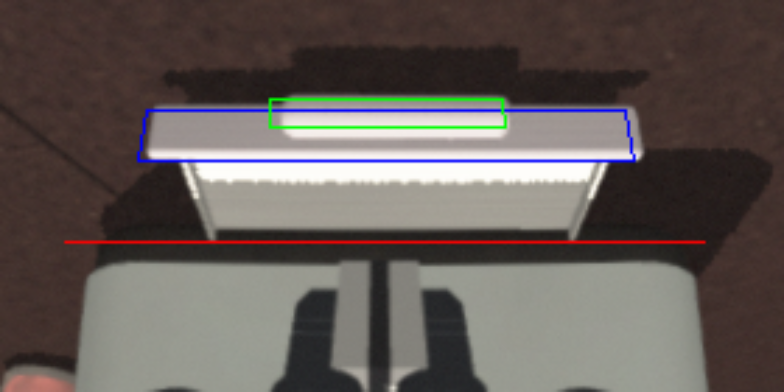

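The model agrees with the wrist view to about 2 mm. The pull is centred near (283,204) in the wrist image. Next I descend behind it.

Call:
{"name": "servo_tool", "arguments": {"rows": [[[0.6,0,2.3,0,0,0],[0.6,0.1,2.3,0,0,0],[0.6,0.1,2.2,0,0,0],[0.6,0,2.2,0,0,0],[0.6,0,2.0,0,0,0]]]}}

```text
clock: 4.3
position: [0.5489, 0.2352, 0.0146]
tool_rot: [3.141, 0.698, 2.206]
force: [0.2, -0.1, -0.1]
grip_width: 0.0
```

```bash
python3 - <<'E'
from h import *
import cv2
pull=np.array([.5736,.2041,.0185])
f=bot.grab_frame("wrist"); cv2.imwrite("pics/wrist2.png",f["image"][:,:,::-1])
plan(pull-ux*.01+[0,0,.013-.0185],Rt(ux,40,-1),1)
o=bot.observe();print(o["qpos"].round(2),o["force"])
E
```

```text
at [0.5488 0.2336 0.0126] left cm [-2.21  0.24  1.8 ] turn [-0.2  0.  -0.1]
[-2.21, 0.24, 1.8, -0.2, 0.0, -0.1]
[-0.49  0.96 -0.54  1.81  1.25  1.23 -1.19] [-1.10886576 -2.43253597 -2.32332812]
```

View pics/wrist2.png

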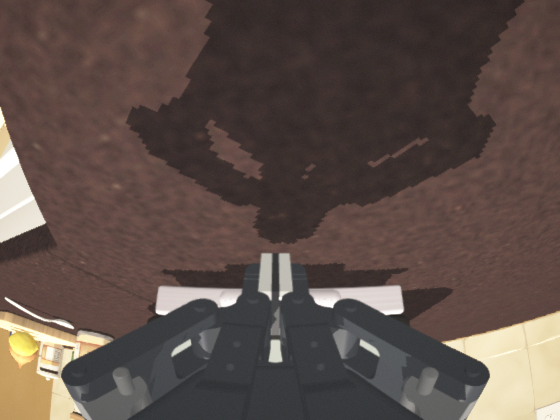

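Call:
{"name": "servo_tool", "arguments": {"rows": [[[-0.8,0.1,0.67,0,0,0],[-0.8,0.1,0.67,0,0,0],[-0.4,0,0.33,0,0,0],[-0.4,0,0.33,0,0,0],[-0.4,0,0.33,0,0,0]]]}}

```text
clock: 4.97
position: [0.5721, 0.208, 0.0165]
tool_rot: [3.14, 0.698, 2.206]
force: [-1.2, 2.1, 1.4]
grip_width: -0.0002
```

```bash
cat > st.py <<'E'
from h import *
import cv2,sys
o=bot.observe(); pull=np.array([.5736,.2041,.0185]); d=o["position"]-pull
print("fwd mm",1e3*d@ux,"lat",1e3*d@uy,"z",1e3*o["position"][2],"F fwd,lat,z",[round(float(o["force"]@u),2) for u in(ux,uy,kz)],o["qpos"].round(2))
if len(sys.argv)>1:
    f=bot.grab_frame("wrist"); cv2.imwrite(f"pics/{sys.argv[1]}.png",f["image"][:,:,::-1])
E
python3 st.py w3
```

```text
fwd mm -4.009873053416557 lat 1.0696431289832138 z 16.53100050178427 F fwd,lat,z [-2.37, 0.25, 1.37] [-0.44  0.95 -0.52  1.82  1.28  1.2  -1.15]
```

View pics/w3.png

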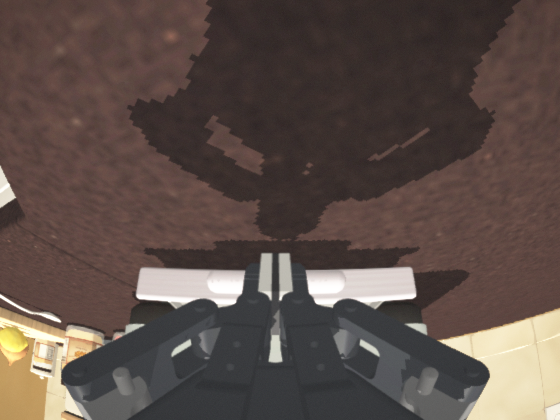

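Call:
{"name": "servo_tool", "arguments": {"rows": [[[-0.05,0,0.57,0,0,0],[-0.6,0,0.52,0,0,0],[-0.6,0,0.52,0,0,0],[-0.6,0,0.52,0,0,0],[-0.6,0,0.52,0,0,0]]]}}

```text
clock: 5.65
position: [0.5935, 0.1785, 0.0117]
tool_rot: [3.14, 0.698, 2.206]
force: [-0.3, 1.6, -0.2]
grip_width: -0.0002
```

```bash
python3 st.py w4
```

```text
fwd mm 32.46712210376973 lat 0.7224629220398814 z 11.698384603866778 F fwd,lat,z [-1.47, 0.71, -0.24] [-0.39  0.95 -0.5   1.82  1.32  1.17 -1.12]
```

View pics/w4.png

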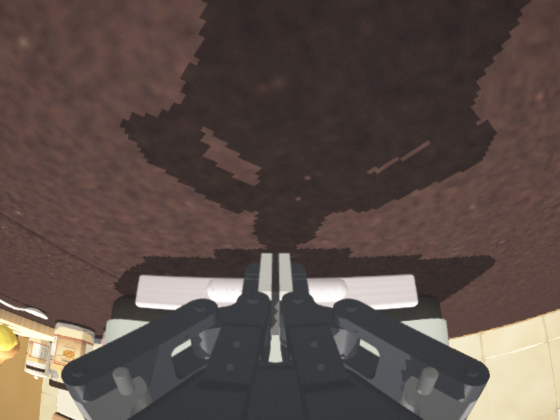

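Call:
{"name": "servo_tool", "arguments": {"rows": [[[-0.44,0,0.38,0,0,0],[-0.4,0,0.34,0,0,0],[-0.4,0,0.34,0,0,0],[-0.3,0,0.26,0,0,0],[-0.2,0,0.17,0,0,0]]]}}

```text
clock: 6.32
position: [0.6069, 0.1604, 0.0115]
tool_rot: [3.14, 0.698, 2.206]
force: [-0.7, 0.9, 0.9]
grip_width: -0.0001
```

```bash
python3 st.py
```

```text
fwd mm 54.96873275028066 lat 0.7073594535737991 z 11.480878456645916 F fwd,lat,z [-1.14, -0.04, 0.87] [-0.36  0.95 -0.49  1.82  1.34  1.15 -1.1 ]
```

Slow now: about 2 mm per row.

Call:
{"name": "servo_tool", "arguments": {"rows": [[[-0.15,0,0.13,0,0,0],[-0.15,0,0.13,0,0,0],[-0.15,0,0.13,0,0,0],[-0.15,0,0.13,0,0,0]]]}}

```text
clock: 6.82
position: [0.6116, 0.1542, 0.0113]
tool_rot: [3.14, 0.698, 2.206]
force: [-1.4, 1.2, 1.5]
grip_width: -0.0001
```

```bash
python3 st.py
```

```text
fwd mm 62.7285492645227 lat 0.7112202867123664 z 11.327823210379115 F fwd,lat,z [-1.8, -0.42, 1.46] [-0.35  0.95 -0.49  1.82  1.34  1.14 -1.09]
```

Call:
{"name": "servo_tool", "arguments": {"rows": [[[-0.11,0,0.1,0,0,0],[-0.11,0,0.1,0,0,0],[-0.08,0,0.06,0,0,0]]]}}

```text
clock: 7.2
position: [0.6139, 0.151, 0.0113]
tool_rot: [3.14, 0.698, 2.206]
force: [-0.8, 0.8, 1.4]
grip_width: -0.0
```

```bash
python3 st.py w5
```

```text
fwd mm 66.67498661201756 lat 0.6978419883120599 z 11.259331320920356 F fwd,lat,z [-1.13, -0.16, 1.37] [-0.35  0.95 -0.48  1.82  1.35  1.14 -1.09]
```

View pics/w5.png

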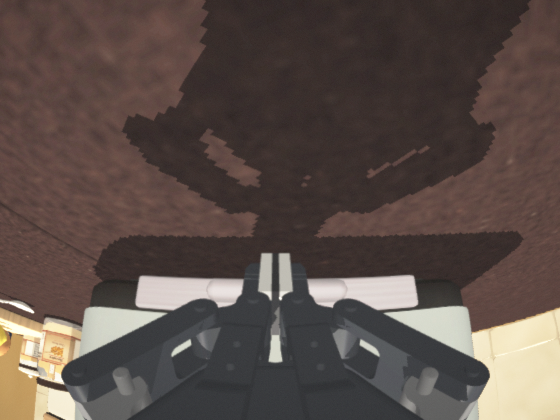

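Call:
{"name": "servo_tool", "arguments": {"rows": [[[-0.11,0,0.1,0,0,0],[-0.11,0,0.1,0,0,0]]]}}

```text
clock: 7.5
position: [0.6153, 0.1493, 0.0111]
tool_rot: [3.14, 0.697, 2.207]
force: [-11.3, 8.3, 8.7]
grip_width: -0.0002
```

```bash
python3 st.py
```

```text
fwd mm 68.80190494904255 lat 0.8022078633457971 z 11.066614396907852 F fwd,lat,z [-13.37, -4.09, 8.75] [-0.34  0.95 -0.48  1.82  1.35  1.13 -1.09]
```

Contact with the stop: 13 N. Backing off now.

Call:
{"name": "servo_tool", "arguments": {"rows": [[[0.5,0,-0.42,0,0,0],[1.5,0,-1.3,0,0,0],[2.3,0,-2,0,0,0],[2,0,-3,0,0,0],[0.5,0,-4,0,0,0]]]}}

```text
clock: 8.12
position: [0.5415, 0.2477, 0.049]
tool_rot: [-3.14, 0.697, 2.21]
force: [0.3, -0.3, -0.2]
grip_width: 0.0002
```

```bash
python3 st.py w6; python3 - <<'E'
from h import *
import cv2
for n in("top","scene"):
    a=bot.grab_frame(n)["image"][:,:,::-1]; cv2.imwrite(f"pics/{n}6.png",a)
E
```

```text
fwd mm -54.108528066377005 lat 0.1929698758726294 z 49.01709355989206 F fwd,lat,z [0.38, 0.07, -0.17] [-0.5   0.9  -0.57  1.81  1.2   1.26 -1.15]
```

View pics/w6.png

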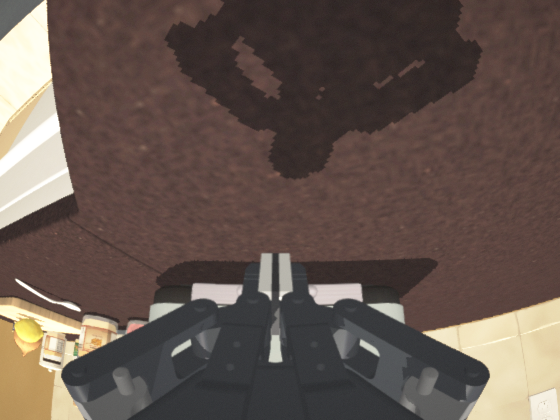

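View pics/top6.png

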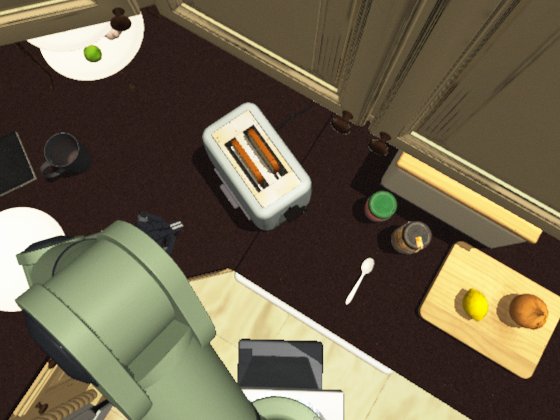

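The tray is in, and in the top view the toaster still appears at (257,165). Next I check its shift and retreat up.

Call:
{"name": "servo_tool", "arguments": {"rows": [[[0,0,-4,0,3,0],[0,0,-5,0,5,0],[0,0,-5,0,5,0],[0,0,-5,0,5,0],[0,0,-4,0,5,0]]]}}

```text
clock: 8.9
position: [0.4716, 0.3429, 0.2456]
tool_rot: [3.14, 0.294, 2.207]
force: [0.3, 0.1, 0.1]
grip_width: -0.0003
```

```bash
python3 st.py w7; python3 - <<'E'
import cv2,numpy as np
a=cv2.imread("pics/top0.png",0).astype("float32");b=cv2.imread("pics/top6.png",0).astype("float32")
print(cv2.phaseCorrelate(a[110:200,210:305].copy(),b[110:200,210:305].copy()))
E
```

```text
fwd mm -172.278062288653 lat 0.8951950101748563 z 245.60527518592437 F fwd,lat,z [0.13, 0.33, 0.12] [-0.31  0.59 -0.86  1.67  0.73  1.31 -0.76]
((0.11041818743665033, 0.05127024480567144), 0.8298082572994409)
```

View pics/w7.png

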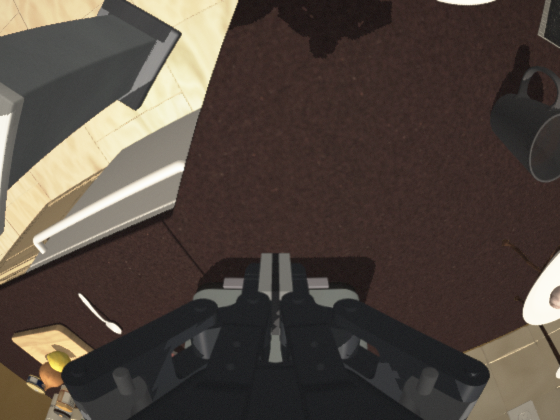

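```bash
python3 - <<'E'
from h import *
plan([.42,.05,.38],Rt(uy,0,1),12)
E
```

```text
at [0.4726 0.3444 0.2502] left cm [-23.45 -21.62  -6.72] turn [13.3 12.7 89.1]
[-1.95, -1.8, -0.56, 1.1, 1.1, 7.4]
[-2.16, -1.55, -0.57, 1.1, 1.1, 7.4]
[-2.33, -1.26, -0.58, 1.1, 1.1, 7.4]
[-2.47, -0.97, -0.6, 1.1, 1.1, 7.4]
[-2.56, -0.65, -0.63, 1.1, 1.1, 7.4]
[-2.61, -0.33, -0.67, 1.1, 1.1, 7.4]
[-2.62, -0.0, -0.72, 1.1, 1.1, 7.4]
[-2.59, 0.32, -0.77, 1.1, 1.1, 7.4]
[-2.51, 0.64, -0.83, 1.1, 1.1, 7.4]
[-2.39, 0.94, -0.89, 1.1, 1.1, 7.4]
[-2.23, 1.22, -0.95, 1.1, 1.1, 7.4]
[-2.04, 1.48, -1.01, 1.1, 1.1, 7.4]
```

Call:
{"name": "servo_tool", "arguments": {"rows": [[[-2,-1.8,-2.5,1.1,1.1,7.4],[-2.2,-1.5,-2.5,1.1,1.1,7.4],[-2.3,-1.3,-2.5,1.1,1.1,7.4],[-2.5,-1,-2,1.1,1.1,7.4],[-2.6,-0.7,-1,1.1,1.1,7.4]]]}}

```text
clock: 9.57
position: [0.44, 0.2348, 0.3729]
tool_rot: [3.079, 0.175, 1.541]
force: [-0.1, -0.3, -0.2]
grip_width: -0.0001
```

```bash
python3 - <<'E'
from h import *
print(bot.observe()["qpos"].round(2))
plan([.40,-.05,.37],Rt(uy,0,1),7)
E
```

```text
[-0.07  0.3  -0.83  1.67  0.38  1.39 -1.01]
at [0.44   0.2348 0.3729] left cm [-28.1   -3.46   5.07] turn [ 7.8  7.8 51.8]
[-4.01, -0.49, 0.72, 1.1, 1.1, 7.4]
[-4.06, 0.04, 0.65, 1.1, 1.1, 7.4]
[-4.03, 0.58, 0.57, 1.1, 1.1, 7.4]
[-3.93, 1.1, 0.47, 1.1, 1.1, 7.4]
[-3.76, 1.61, 0.37, 1.1, 1.1, 7.4]
[-3.53, 2.09, 0.26, 1.1, 1.1, 7.4]
[-3.24, 2.53, 0.15, 1.1, 1.1, 7.4]
```

Call:
{"name": "servo_tool", "arguments": {"rows": [[[-4,-0.5,0.7,1.1,1.1,7.4],[-4,0,0.6,1.1,1.1,7.4],[-4,0.6,0.6,1.1,1.1,7.4],[-4,1.1,0.5,1.1,1.1,7.4],[-3.8,1.6,0.4,1.1,1.1,7.4]]]}}

```text
clock: 10.2
position: [0.4114, 0.0303, 0.3698]
tool_rot: [3.107, 0.044, 0.897]
force: [1.4, 0.2, -0.5]
grip_width: 0.0001
```

```bash
python3 - <<'E'
from h import *
print(bot.observe()["qpos"].round(2))
L=np.array([.5604,-.0315,.148])
plan(L-uy*.09+[0,0,.13],Rt(uy,32,1),5)
E
```

```text
[ 0.34  0.07 -0.63  1.88  0.1   1.22 -0.99]
at [0.4114 0.0303 0.3698] left cm [-3.82 12.88  9.81] turn [-1.9 34.1 15.1]
[-0.76, 2.58, 1.96, -0.4, 6.8, 3.0]
[-0.86, 2.61, 1.88, -0.4, 6.8, 3.0]
[-0.94, 2.64, 1.79, -0.4, 6.8, 3.0]
[-1.0, 2.68, 1.7, -0.4, 6.8, 3.0]
[-1.06, 2.72, 1.59, -0.4, 6.8, 3.0]
```

Call:
{"name": "servo_tool", "arguments": {"rows": [[[-0.8,2.6,1.9,-0.4,6.8,3],[-0.9,2.6,1.9,-0.4,6.8,3],[-1,2.6,1.8,-0.4,6.8,3],[-1,2.7,1.7,-0.4,6.8,3],[-1.1,2.7,1.6,-0.4,6.8,3]]]}}

```text
clock: 10.82
position: [0.4883, -0.0854, 0.2778]
tool_rot: [3.138, -0.56, 0.644]
force: [1.5, 1.7, -0.4]
grip_width: -0.0002
```

```bash
cat > lw.py <<'E'
from h import *
import cv2,sys
o=bot.observe(); f=bot.grab_frame("wrist"); p=np.load("p.npy")
print(o["position"],o["qpos"].round(2),o["force"].round(1))
im=f["image"][:,:,::-1].copy(); cv2.imwrite(f"pics/{sys.argv[1]}.png",im)
l=p[4]*1e3; h=float(sys.argv[2])
def line(P,c):
    q=wproj(f,T(p,np.array(P)/1e3),o); print(q.round(0).tolist()); cv2.polylines(im,[np.int32(q)],True,c,1)
line([(l-20,-124,h),(l+20,-124,h),(l+20,-148,h),(l-20,-148,h)],(0,255,255))
line([(-201,-124,20),(-36,-124,20)],(0,0,255))
cv2.imwrite(f"pics/{sys.argv[1]}f.png",im)
L=np.array([.5604,-.0315,.148])
plan(L+uy*.002+[0,0,.05],Rt(uy,32,1),5)
E
python3 lw.py l1 148
```

```text
[ 0.48825466 -0.08537872  0.27784872] [ 0.77  0.18 -0.47  2.14 -0.68  0.6  -0.09] [ 1.5  1.7 -0.4]
[[254.0, 168.0], [296.0, 168.0], [296.0, 192.0], [253.0, 191.0]]
[[213.0, 202.0], [335.0, 203.0]]
at [ 0.488  -0.0891  0.2749] left cm [ 3.85 -0.33 11.56] turn [ 0.1 -0.4 -0.1]
[0.77, -0.07, 2.31, 0.0, -0.1, -0.0]
[0.77, -0.07, 2.31, 0.0, -0.1, -0.0]
[0.78, -0.06, 2.31, 0.0, -0.1, -0.0]
[0.78, -0.06, 2.31, 0.0, -0.1, -0.0]
[0.78, -0.06, 2.31, 0.0, -0.1, -0.0]
```

View pics/l1.png

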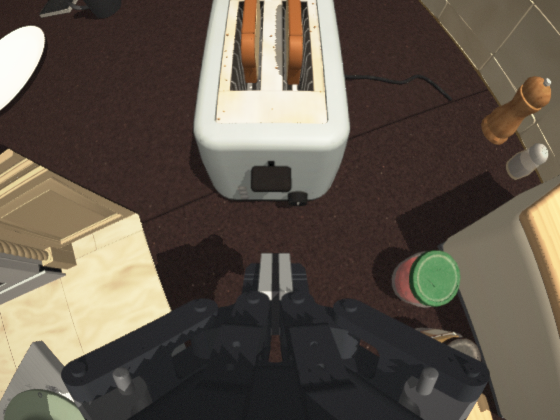

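View pics/l1f.png

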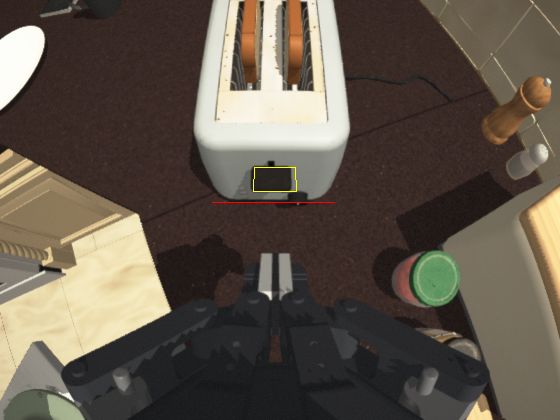

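Call:
{"name": "servo_tool", "arguments": {"rows": [[[0.8,-0.1,2.3,0,0,0],[0.8,-0.2,2.3,0,0,0],[0.8,-0.2,2.3,0,0,0],[0.8,-0.1,2.3,0,0,0],[0.7,0,2.3,0,0,0]]]}}

```text
clock: 11.5
position: [0.5597, -0.0223, 0.2006]
tool_rot: [3.14, -0.557, 0.646]
force: [-0.3, -0.7, 0.4]
grip_width: 0.0004
```

```bash
python3 lw.py l2 148
```

```text
[ 0.55973781 -0.02228996  0.2005742 ] [ 0.56  0.39 -0.5   2.13 -0.66  0.32 -0.2 ] [-0.3 -0.7  0.4]
[[257.0, 260.0], [317.0, 260.0], [317.0, 296.0], [256.0, 296.0]]
[[204.0, 269.0], [358.0, 269.0]]
at [ 0.5604 -0.0206  0.1991] left cm [-0.44  0.87 -0.15] turn [-0.3  0.1  0.4]
[-0.09, 0.17, -0.03, -0.1, 0.0, 0.1]
[-0.09, 0.17, -0.03, -0.1, 0.0, 0.1]
[-0.09, 0.17, -0.03, -0.1, 0.0, 0.1]
[-0.09, 0.17, -0.03, -0.1, 0.0, 0.1]
[-0.09, 0.17, -0.03, -0.1, 0.0, 0.1]
```

View pics/l2.png

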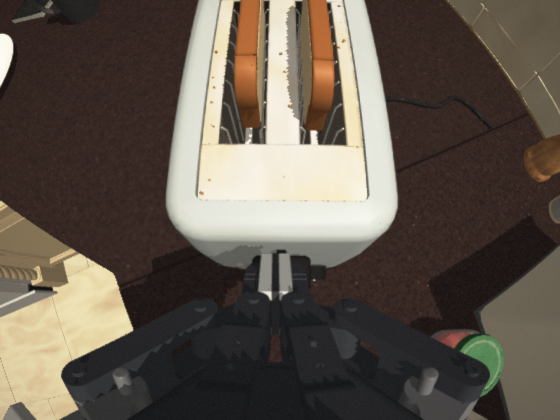

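```bash
python3 - <<'E'
import cv2
a=cv2.imread("pics/l2f.png")[220:320,200:360]; cv2.imwrite("pics/l2c.png",cv2.convertScaleAbs(cv2.resize(a,None,fx=5,fy=5,interpolation=2),alpha=1.8,beta=20))
E
```

```text
(no output)
```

View pics/l2c.png

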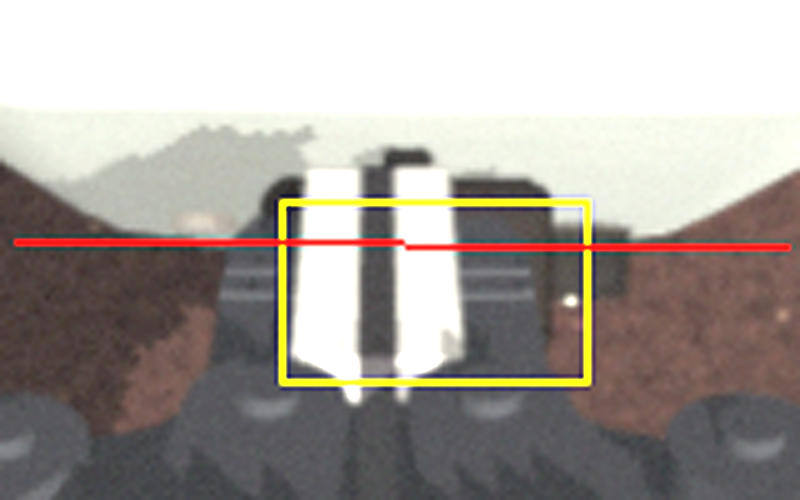

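Call:
{"name": "servo_tool", "arguments": {"rows": [[[-0.6,0.25,0.5,0,0,0],[-0.5,0.25,0.75,0,0,0],[-0.5,0,0.75,0,0,0],[-0.5,0,0.75,0,0,0]]]}}

```text
clock: 12.05
position: [0.5601, -0.0292, 0.1668]
tool_rot: [3.138, -0.558, 0.647]
force: [-0.1, 0.6, -0.7]
grip_width: 0.0003
```

```bash
python3 lw.py l3 148; python3 - <<'E'
import cv2
a=cv2.imread("pics/l3f.png")[220:320,200:360]; cv2.imwrite("pics/l3c.png",cv2.convertScaleAbs(cv2.resize(a,None,fx=5,fy=5,interpolation=2),alpha=1.8,beta=20))
E
```

```text
[ 0.56008909 -0.02916888  0.16676674] [ 0.61  0.47 -0.55  2.15 -0.68  0.24 -0.13] [-0.1  0.6 -0.7]
[[243.0, 248.0], [315.0, 249.0], [315.0, 291.0], [242.0, 291.0]]
[[190.0, 263.0], [361.0, 264.0]]
at [ 0.5597 -0.0291  0.1657] left cm [ 1.8   0.25 -2.68] turn [-0.1  0.1  0.4]
[0.36, 0.05, -0.54, -0.0, 0.0, 0.1]
[0.36, 0.05, -0.54, -0.0, 0.0, 0.1]
[0.36, 0.05, -0.54, -0.0, 0.0, 0.1]
[0.36, 0.05, -0.54, -0.0, 0.0, 0.1]
[0.36, 0.05, -0.54, -0.0, 0.0, 0.1]
```

View pics/l3c.png

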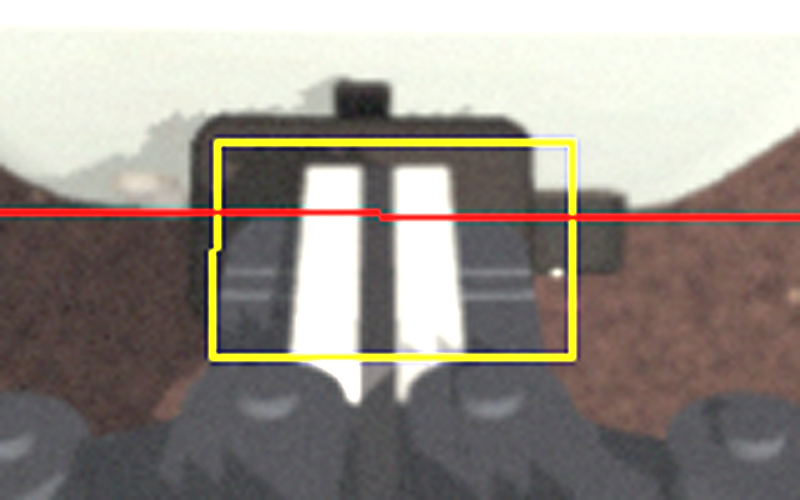

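Call:
{"name": "servo_tool", "arguments": {"rows": [[[-0.36,0,0.95,0,0,0],[-0.53,0,0.85,0,0,0],[-0.53,0,0.85,0,0,0]]]}}

```text
clock: 12.48
position: [0.5622, -0.0276, 0.1369]
tool_rot: [3.138, -0.558, 0.648]
force: [0.5, 0.6, 6.0]
grip_width: 0.0
```

```bash
python3 lw.py l4 130
```

```text
[ 0.56224029 -0.0275807   0.13693689] [ 0.62  0.53 -0.57  2.16 -0.75  0.16 -0.03] [0.5 0.6 6. ]
[[241.0, 251.0], [317.0, 251.0], [318.0, 297.0], [240.0, 296.0]]
[[182.0, 263.0], [369.0, 264.0]]
at [ 0.562  -0.0276  0.1359] left cm [ 3.15  0.24 -5.35] turn [-0.1  0.   0.4]
[0.63, 0.05, -1.07, -0.0, 0.0, 0.1]
[0.63, 0.05, -1.07, -0.0, 0.0, 0.1]
[0.63, 0.05, -1.07, -0.0, 0.0, 0.1]
[0.63, 0.05, -1.07, -0.0, 0.0, 0.1]
[0.63, 0.05, -1.07, -0.0, 0.0, 0.1]
```

View pics/l4.png

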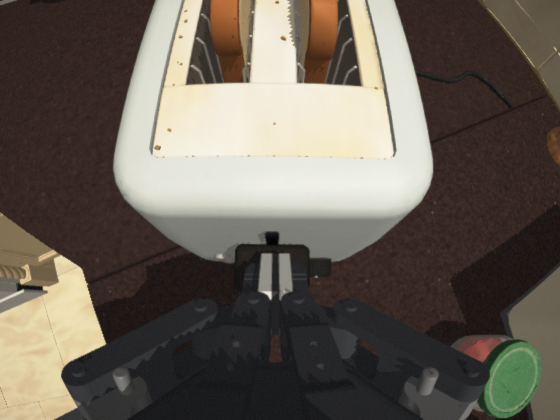

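Call:
{"name": "servo_tool", "arguments": {"rows": [[[-0.53,0,0.85,0,-1.5,0],[-0.5,0,0.86,0,-1.5,0],[-0.48,0,0.88,0,-1,0]]]}}

```text
clock: 12.9
position: [0.5623, -0.0275, 0.1071]
tool_rot: [3.138, -0.488, 0.648]
force: [0.2, 0.7, 2.4]
grip_width: 0.0002
```

```bash
python3 -c "
from h import *
print(bot.observe()['qpos'].round(4))"; python3 lw.py l5 105
```

```text
[ 0.4644  0.5592 -0.4251  2.144  -0.7534  0.1677 -0.0603]
[ 0.56226863 -0.02749844  0.10706022] [ 0.46  0.56 -0.43  2.14 -0.75  0.17 -0.06] [0.2 0.7 2.4]
[[240.0, 249.0], [319.0, 250.0], [319.0, 297.0], [239.0, 296.0]]
[[171.0, 252.0], [380.0, 254.0]]
at [ 0.5621 -0.0272  0.1062] left cm [ 4.12  0.27 -8.21] turn [-0.1  4.1  0.5]
[0.82, 0.05, -1.64, -0.0, 0.8, 0.1]
[0.85, 0.05, -1.63, -0.0, 0.8, 0.1]
[0.87, 0.05, -1.62, -0.0, 0.8, 0.1]
[0.89, 0.05, -1.6, -0.0, 0.8, 0.1]
[0.92, 0.05, -1.59, -0.0, 0.8, 0.1]
```

View pics/l5.png

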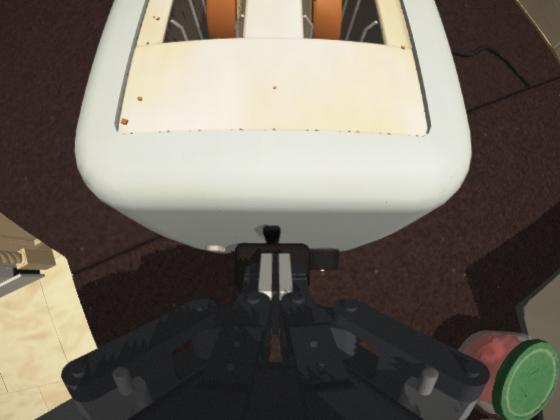

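Call:
{"name": "servo_tool", "arguments": {"rows": [[[-0.33,0,0.62,0,-0.5,0],[-0.28,0,0.53,0,-0.5,0]]]}}

```text
clock: 13.2
position: [0.562, -0.0276, 0.094]
tool_rot: [3.139, -0.47, 0.647]
force: [-0.0, -0.6, -0.2]
grip_width: 0.0005
```

```bash
python3 lw.py l6 90
```

```text
[ 0.56195984 -0.02760636  0.09402488] [ 0.42  0.58 -0.37  2.14 -0.84  0.16  0.03] [-0.  -0.6 -0.2]
[[240.0, 249.0], [319.0, 249.0], [318.0, 296.0], [240.0, 295.0]]
[[166.0, 250.0], [386.0, 251.0]]
at [ 0.5618 -0.0274  0.0935] left cm [ 4.59  0.27 -9.39] turn [-0.1  5.1  0.4]
[0.92, 0.05, -1.88, -0.0, 1.0, 0.1]
[0.95, 0.05, -1.86, -0.0, 1.0, 0.1]
[0.98, 0.05, -1.84, -0.0, 1.0, 0.1]
[1.02, 0.05, -1.83, -0.0, 1.0, 0.1]
[1.05, 0.05, -1.81, -0.0, 1.0, 0.1]
```

Call:
{"name": "servo_tool", "arguments": {"rows": [[[-0.14,0,0.27,0,0,0],[-0.1,0,0.18,0,0,0]]]}}

```text
clock: 13.5
position: [0.5619, -0.0277, 0.0891]
tool_rot: [3.139, -0.471, 0.647]
force: [0.2, 0.6, 0.8]
grip_width: 0.0004
```

```bash
python3 lw.py l7 83
```

```text
[ 0.56185216 -0.02774581  0.08911222] [ 0.4   0.58 -0.35  2.15 -0.94  0.16  0.13] [0.2 0.6 0.8]
[[241.0, 249.0], [318.0, 249.0], [318.0, 295.0], [240.0, 295.0]]
[[164.0, 249.0], [388.0, 251.0]]
at [ 0.5618 -0.0277  0.0889] left cm [ 4.82  0.25 -9.78] turn [-0.1  5.   0.4]
[0.96, 0.05, -1.96, -0.0, 1.0, 0.1]
[1.0, 0.05, -1.94, -0.0, 1.0, 0.1]
[1.03, 0.05, -1.92, -0.0, 1.0, 0.1]
[1.07, 0.05, -1.9, -0.0, 1.0, 0.1]
[1.1, 0.05, -1.88, -0.0, 1.0, 0.1]
```

View pics/l7f.png

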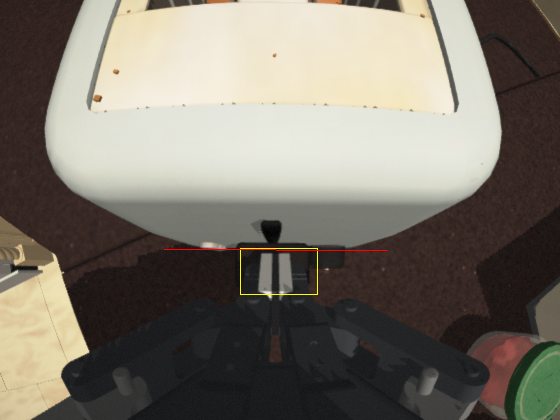

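Call:
{"name": "servo_tool", "arguments": {"rows": [[[-0.1,0,0.18,0,0,0],[0,0,0,0,0,0]]]}}

```text
clock: 13.8
position: [0.5618, -0.0278, 0.0871]
tool_rot: [3.139, -0.471, 0.647]
force: [-0.6, -0.6, -0.3]
grip_width: 0.0002
```

```bash
python3 -c "
from h import *
o=bot.observe();print(o['position'],o['force'])"
```

```text
[ 0.56179822 -0.02781445  0.08711206] [-0.56645191 -0.59291106 -0.3318541 ]
```

Call:
{"name": "servo_tool", "arguments": {"rows": [[[-0.1,0,0.18,0,0,0],[0,0,0,0,0,0]]]}}

```text
clock: 14.05
position: [0.5621, -0.0278, 0.086]
tool_rot: [3.138, -0.472, 0.647]
force: [-7.1, -2.6, 19.3]
grip_width: 0.0003
```

```bash
python3 lw.py l8 83;  python3 - <<'E'
import cv2
a=cv2.imread("pics/l8f.png")[210:310,200:360]; cv2.imwrite("pics/l8c.png",cv2.convertScaleAbs(cv2.resize(a,None,fx=5,fy=5,interpolation=2),alpha=1.8,beta=20))
E
```

```text
[ 0.56213031 -0.02782738  0.08595781] [ 0.39  0.59 -0.34  2.15 -1.02  0.16  0.2 ] [-7.1 -2.6 19.3]
[[240.0, 249.0], [318.0, 249.0], [318.0, 296.0], [239.0, 296.0]]
[[162.0, 249.0], [389.0, 251.0]]
at [ 0.5621 -0.0278  0.086 ] left cm [  4.95   0.23 -10.05] turn [-0.   5.   0.4]
[0.99, 0.05, -2.01, -0.0, 1.0, 0.1]
[1.02, 0.04, -1.99, -0.0, 1.0, 0.1]
[1.06, 0.04, -1.97, -0.0, 1.0, 0.1]
[1.09, 0.04, -1.96, -0.0, 1.0, 0.1]
[1.13, 0.04, -1.94, -0.0, 1.0, 0.1]
```

View pics/l8c.png

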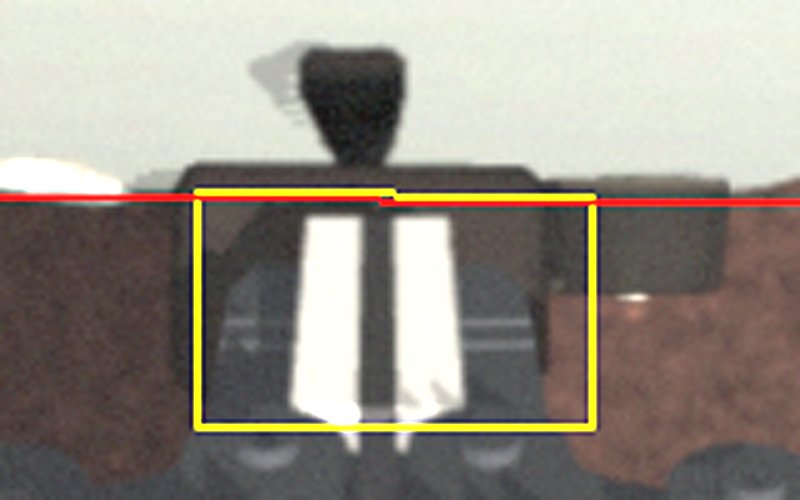

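At the stop (19 N, grip at the 83 mm level). I retreat along the tool axis.

Call:
{"name": "servo_tool", "arguments": {"rows": [[[0.2,0,-0.6,0,0,0],[0,0,-3,0,0,0],[-0.5,0,-4,0,0,0],[-1,0,-5,0,0,0],[-1,0,-5,0,0,0]]]}}

```text
clock: 14.72
position: [0.4802, -0.0884, 0.2328]
tool_rot: [3.138, -0.47, 0.647]
force: [-0.1, 0.4, 0.3]
grip_width: -0.0002
```

Call:
{"name": "servo_tool", "arguments": {"rows": [[[-2,0,-4,0,-3,0],[-2,0,-4,0,-3,0],[-2,0,-3,0,-3,0],[0,0,0,0,0,0],[0,0,0,0,0,0]]]}}

```text
clock: 15.35
position: [0.4016, -0.1474, 0.307]
tool_rot: [3.139, -0.314, 0.647]
force: [0.2, -0.3, 0.0]
grip_width: 0.0004
```

```bash
python3 lw.py l9 83; python3 - <<'E'
from h import *
import cv2
for n in("top","scene"):
    a=bot.grab_frame(n)["image"][:,:,::-1]; cv2.imwrite(f"pics/{n}9.png",a)
a=cv2.imread("pics/top0.png",0).astype("float32");b=cv2.imread("pics/top9.png",0).astype("float32")
print(cv2.phaseCorrelate(a[110:200,210:305].copy(),b[110:200,210:305].copy()))
E
```

```text
[ 0.40163391 -0.14739879  0.30704419] [ 0.29  0.04  0.14  2.11 -0.37  0.87 -0.28] [ 0.2 -0.3  0. ]
[[261.0, 65.0], [293.0, 66.0], [293.0, 83.0], [261.0, 82.0]]
[[219.0, 84.0], [332.0, 85.0]]
at [ 0.4016 -0.1473  0.3068] left cm [15.53  0.29 16.47] turn [-0.1 14.   0.4]
[3.11, 0.06, 3.29, -0.0, 2.8, 0.1]
[2.94, 0.05, 3.44, -0.0, 2.8, 0.1]
[2.77, 0.05, 3.58, -0.0, 2.8, 0.1]
[2.59, 0.04, 3.71, -0.0, 2.8, 0.1]
[2.41, 0.04, 3.84, -0.0, 2.8, 0.1]
((0.2318502627992629, 0.01693062418478064), 0.7202605075306363)
```

View pics/l9f.png

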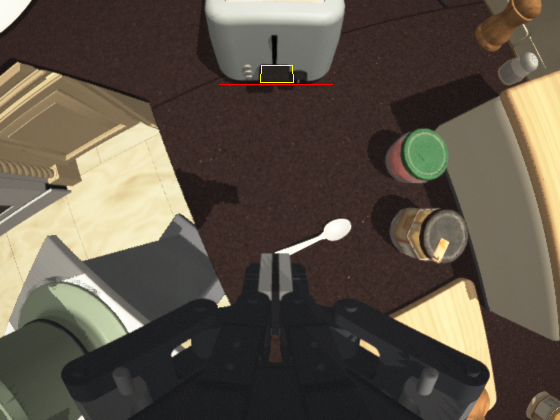

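View pics/top9.png

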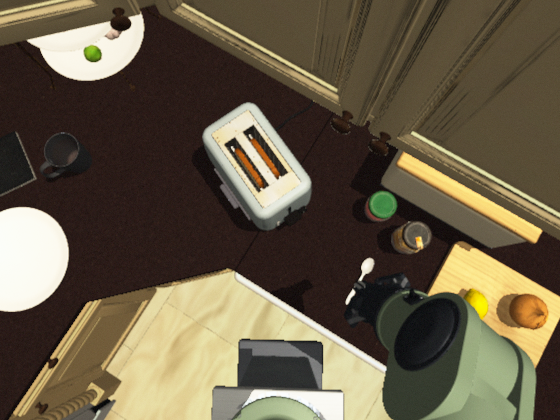

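View pics/scene9.png

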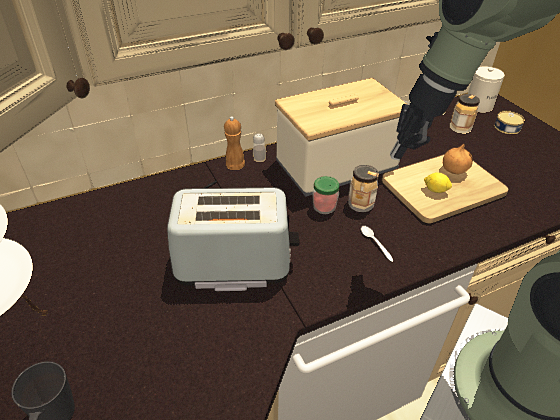

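The bread is down, the lever sits at the bottom and the hand is clear. I check the tray depth before handing in.

```bash
python3 - <<'E'
from h import *
import cv2
f=bot.grab_frame("scene"); p=np.load("p.npy")
im=f["image"][:,:,::-1][250:310,170:310].copy(); im=cv2.resize(im,None,fx=5.5,fy=5.5,interpolation=2)
for d,c in((0,(0,255,0)),(10,(0,0,255))):
    q=(proj(f,T(p,np.array([(-207-d,94,28),(-207-d,-70,28),(-221-d,-25,13),(-221-d,49,13)])/1e3))-(170,250))*5.5
    cv2.polylines(im,[np.int32(q)],True,c,1)
cv2.imwrite("pics/fin.png",im)
E
```

```text
(no output)
```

View pics/fin.png

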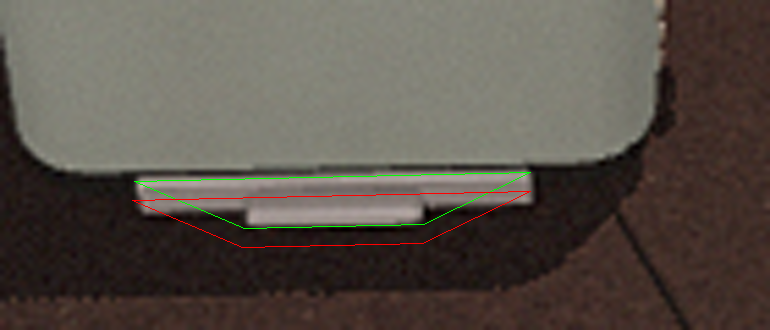

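The tray lies on the d = 0 outline (green), so it is home.

```bash
python3 -c "
from workcell import bot
print(bot.observe()['clock'],bot.job_done())"
```

```text
the job is handed in; nothing more can be done
15.55 None
```

I pushed the crumb tray fully in by its finger pull, then pushed the lever down until it caught, backed the hand clear and handed the job in at 15.55 s.

- **Tray:** it met its stop with about 13 N on the fingertips, and in the final picture it lies on the outline I predicted for fully home. That push was briefly above the 7 N at which the toaster can slide. I backed off straight away, and the top view then showed a shift of about 0.1 px.
- **Lever:** the force fell to zero near the bottom as it went over centre. A last press met the stop at 19 N. After the hand was clear, the bread was still down and the grip was at the 83 mm level.
- **Surroundings:** at the end the top view put the toaster within about 0.25 px (under 1 mm) of where it started. The jars and spoon look unmoved by eye; I did not measure them. The measured force on the tool was near zero.

No check failed. During the lever push, joint 6 ran at about 0.16 to 0.17 rad, right at its 0.16 limit. I eased the hand's lean by about 5° to relieve it.

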